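# Clamp the mosaic panel in its jig

## Task

Push the little framed glass mosaic along its channel until it is fully home against the dark wooden end stop, and then push the red toggle-clamp lever over and down, past its dead point, until it snaps into lock with the rubber foot pressing on the frame. Do not lift the panel, and leave the tray of glass, the glue bottle and the jar where they stand.

Things in the scene. Friction and masses are not known exactly. Their poses are not given: they have to be found in the camera images.
- fixture: Plywood jig board fixed to the table, 12 mm thick. Origin: at table level under the centre of the panel when home. x runs along the channel to the end stop (away from the robot), y to the clamp, z up. Board spans x -125..80, y -104..161 mm. Dark end stop: inner face x = 55 mm, 12 thick, 16 above the board. Two dark guide strips: inner faces y = -72 and 72 mm, 10 above the board, x -105..55.
- panel: Loose mosaic in a wooden frame, blue, teal and clear glass; 110 (x) x 140 (y) x 18 mm high, 0.3 to 0.65 kg. Origin: centre of its underside, on the board (12 mm above the table). It starts in the channel 25 to 50 mm short of home, parallel to the fixture, 2 mm play each side; home, its origin is above the fixture's. Slides at 2 to 8 N.
- clamp: Steel toggle clamp fixed on the board, base 40 x 56 mm. Origin: on the board top at fixture y = 115 mm, x -25..20 mm (varies); axes parallel to the fixture's. Its short arm with a rubber foot points to the panel (-y); open, it is raised 60 degrees, up to 95 mm above the board and 65 mm from the origin. It comes down onto the panel's frame as the lever is pushed.
- handle_pivot (a point): Pivot axis of the lever, at clamp (0, +12, +48) mm, so 60 mm above the table; the axis runs along the fixture's x. Site axes parallel to the clamp's.
- lever_grip (a point): Point on the centre line of the red lever grip, 95 mm from the pivot. The lever is a straight round bar 125 mm long from the pivot; its outer part, from 43 mm outwards, is the red grip, 18 mm in diameter.
- lever (a joint): Lever angle, rad. 0 = open: upright, leaning 5 degrees to the panel. Grows as the lever is pushed over to the fixture's +y (away from the panel) and down; 1.5 = locked, 9 degrees above level, pointing to +y. Dead point 1.1: before it a spring throws the lever back to 0, after it the lever snaps to 1.5. At 95 mm from the pivot it takes about 7 N, falling to nothing at the dead point.
- foot: Sprung rubber foot, 16 mm in diameter, on the clamp arm. Its origin lies on the pivot of the clamp arm, at clamp (0, -12, +46) mm; the rubber itself is 45 mm along the arm. With the clamp locked it presses on the panel's wooden frame with about 3.5 N.
- tray: Bystander: clear open tray of loose-looking glass pieces (one solid thing), 110 x 150 x 45 mm. Origin: centre of its underside. Beside the board on its -y side.
- glue: Bystander: white glue bottle with a red cap, 44 mm diameter, 85 mm high. Origin: centre of its underside. Beyond the end stop.
- jar: Bystander: squat glass jar with a steel lid, 56 mm diameter, 65 mm high. Origin: centre of its underside. Beyond the end stop.
Not all that is in view belongs to the job. Of the things that look like the panel, the smallest one is meant.

How it is judged:
On the way, in this order (a step that is already met when the one before it is completed fails the run):
1. the panel is fully home against the end stop, clamp still open (x of panel in the frame of fixture above -0.004 m and angle between the x axis of panel and the x axis of fixture, either way round below 0.05 rad and z of panel in the frame of fixture below 0.016 m and value of joint lever below 0.6 rad), for 0.1 s.
2. the lever has snapped into lock (value of joint lever above 1.4 rad), for 0.2 s.
At the end, for the whole second after the job is handed in: panel against the stop (within 4 mm) and square to it (within 0.05 rad), flat on the board and at rest; lever beyond 1.4 rad; the foot pressing on the panel with more than 1.5 N (x of panel in the frame of fixture above -0.004 m and angle between the x axis of panel and the x axis of fixture, either way round below 0.05 rad and z of panel in the frame of fixture below 0.016 m and value of joint lever above 1.4 rad and contact force between foot and panel above 1.5 N and linear speed of panel below 0.01 m/s); the robot touches nothing.
It fails at once if the panel is lifted or tipped (z of panel in the frame of fixture above 0.022 m or angle between panel's own z axis and vertical above 0.12 rad).
It fails at once if the glass tray is moved or tipped (distance of tray from where it was at the start of the episode above 0.02 m or angle between tray's own z axis and vertical above 0.3 rad).
It fails at once if the glue bottle is moved or tipped (distance of glue from where it was at the start of the episode above 0.02 m or angle between glue's own z axis and vertical above 0.3 rad).
It fails at once if the jar is moved or tipped (distance of jar from where it was at the start of the episode above 0.02 m or angle between jar's own z axis and vertical above 0.3 rad).
It also fails if it takes over 45 s, if anything falls off the work surface, if the arm or the gripper's body presses on something with over 40 N, if the wrist force passes 120 N, or if a joint passes its speed limit or range.

## Robot

A 6-joint arm with a two-finger parallel gripper is mounted at the origin on the work surface. World frame = base frame: x ahead of the robot, y to its left, z up, the work surface at z = 0. Lengths are in m, angles in rad, forces in N, time in s.
With the tool pointing down it reaches from about 0.3 to 0.775 m from the base axis. Payload 14.6 kg.
Tool frame: the origin (TCP) lies at the very end of the fingers, on their centre line; the grasp point (between the pads) lies 19 mm behind it; z points along the fingers, y is the line along which they close (so a half turn about z gives the same grasp; the last joint's range is limited). The gripper opens to 94 mm and grips with 3 to 60 N. Pads are 16 mm wide; open, the fingers measure 119 mm over their backs; the gripper's body (75 mm by 177 mm) begins 78 mm behind the grasp point.
Start: joints at [1.043, 0.3, 1.521, -0, 1.321, -0.067], TCP at [0.245, 0.493, 0.205] pointing down, gripper open.
Joint ranges: [-3.03, 3.03], [-0.79, 2.21], [0.23, 2.52], [-1.04, 4.18], [0, 3.07], [-2.55, 2.55]. Speed limits (rad/s): [2.22, 2.22, 2.57, 3.14, 3.14, 3.14].

## Interface

Orientations are given as [roll, pitch, yaw] about the fixed x, y, z axes, in that order (R = Rz(yaw) Ry(pitch) Rx(roll)).
In Python, from station import telemetry, cams, hand_in, nets gives the robot as it stands.
- The arm moves only by the tool move_arm, never from a script. Its argument "increments" is a list of rows, each a list of 4 numbers: the shift along the tool's x, y, z in m, then the turn about the tool's z in rad. In form: [[tx, ty, tz, roll], ...]. A call has 1 to 20 rows; each row shifts and turns the commanded pose from where the row before left it, along the tool's axes as they then stand; what a row does not reach is not made up. A row lasts 1/8 s, in which the tool goes at most 62.5 mm and 10.7 degrees, less where a joint would pass 70% of its speed; a pose out of reach is approached as far as the arm can. A call is refused whole if a number of a shift passes 0.0625 or a number of a turn 0.188, either way. A call with a gripper value outside its range is refused whole. "grip" is the opening, from 0 (shut) to 1 (fully open), set as the call begins (left out, the last holds). The fingers move at their own pace and stop on an object; "force" is the grip in N (left out, the last holds). Time passes only in rows, so rows that do not move let the fingers close. It gives the time, the measured TCP pose, the force, the opening and the grip force at its end, in the units of the state.
- telemetry.get_obs(): the state, without advancing time (a new reading comes with each control period).
- cams.camera(name): name is "scene" or "side" or "wrist"; returns the picture (480x640x3 uint8, blue, green, red); there is no depth.
- cams.camera_model(name): a dict with "intrinsics" (3x3 intrinsics, pixels), "xyz" and "attitude" of the camera in the world; the wrist camera has in their place "T_tool_cam" (4x4, takes a point from camera to tool coordinates, whose origin is the TCP and whose axes are the flange's). Camera axes: x right, y up, looking along -z (the intrinsics and any distortion apply to the point x, -y, -z); pixel columns grow to the right and rows downward; lengths in m; the calibration is good to about 2 mm. A picture is of the moment at which its call begins: read the wrist's pose just before it. camera_model takes no time and is no camera call.
- hand_in(): hands the job in; it is judged then, once.
Trained networks look in the newest picture that a camera, given by its name, has taken for a name from the list of things; names that differ only in an ending like _2 or _b are one class to them, and where a whole thing is asked for, a point or a joint stands for the part that bears it (a point fixed in the world has none). Each returns a list of dicts, best first, with "conf" (0 to 1); they miss things now and then, are a little off and sometimes report something else, mostly with a low value. They report only what shows in the picture. A call takes as long as a camera call. They do not tell look-alikes from the thing itself.
- nets.search_frame(camera, query): "extent" ([left, top, right, bottom] in pixels, round what is visible of it).
- nets.mark_of(camera, query): "centre" ([column, row] in pixels: a listed point, or the origin of a listed thing).
The state is a dict: "time_s": time; "qpos": joint angles; "joint_vel": joint speeds; "tau": joint torques, N m; "ee_pos": TCP position; "eef_rot": TCP orientation; "force": force on the tool from outside, world axes, zero at the start; "moment": the same for the moment, N m; "grip_width": finger opening in m; "grip_force": force on a finger pad.
Only numpy, scipy, OpenCV 4.12 (cv2) and the standard library are available. Lean on these libraries where they do the work, as an engineer would, in place of code of your own. Each camera call takes 0.05 s, during which the arm holds its last target. There are 200 camera calls.

## Working session

There is one attempt and no reset: what is moved stays moved. The work goes in short steps, Python scripts to look and compute and a tool call to move; the robot and the scene stay as the last step left them, time stands still between calls to the robot, and variables do not carry over. Pictures are saved under pics/ and viewed, at most 10 in all, crops included, and the job is handed in when it is done.

Besides the shell and the picture viewer there is one more tool, called after "Request:" by a JSON object that holds its "method" and its "body", one argument or row to a line. move_arm: Moves the arm, as the interface text tells. Its arguments: {"type":"object","properties":{"increments":{"type":"array"},"grip":{"type":"number"},"force":{"type":"number"}},"required":["increments"]}

```bash
mkdir -p pics; ls
cat > h.py <<'E'
import numpy as np, cv2
from scipy.spatial.transform import Rotation as R
from station import telemetry, cams, nets
def cam(n):
    m=cams.camera_model(n); K=np.array(m["intrinsics"])
    if "xyz" in m:
        a=np.array(m["attitude"]); Rm=a if a.shape==(3,3) else R.from_euler('xyz',a).as_matrix()
        return K,Rm,np.array(m["xyz"]),m
    o=telemetry.get_obs(); T=np.eye(4); T[:3,:3]=R.from_euler('xyz',o["eef_rot"]).as_matrix(); T[:3,3]=o["ee_pos"]
    T=T@np.array(m["T_tool_cam"]); return K,T[:3,:3],T[:3,3],m
def ray(c,p):
    K,Rm,t,_=c; d=np.linalg.solve(K,[p[0],p[1],1.]); return t,Rm@(d*[1,-1,-1])
def onz(c,p,z):
    t,d=ray(c,p); return t+d*(z-t[2])/d[2]
def proj(c,P):
    K,Rm,t,_=c; q=Rm.T@(np.array(P)-t); q=K@(q*[1,-1,-1]); return q[:2]/q[2]
def tri(l):
    A=0;b=0
    for c,p in l:
        t,d=ray(c,p); d=d/np.linalg.norm(d); M=np.eye(3)-np.outer(d,d); A=A+M; b=b+M@t
    return np.linalg.solve(A,b)
E
python3 - <<'E'
from h import *
o=telemetry.get_obs(); print(o)
ims=[]
for n in ["scene","side"]:
    m=cams.camera_model(n); print(n,m)
    im=cams.camera(n); cv2.imwrite(f"pics/{n}0.png",im)
    for q in ["panel","clamp","handle_pivot","lever_grip","foot","fixture","tray","glue","jar"]:
        print(n,q,[(np.round(r["centre"]),round(r["conf"],2)) for r in nets.mark_of(n,q)][:3],[(np.round(r["extent"]),round(r["conf"],2)) for r in nets.search_frame(n,q)][:3] if q in("panel",) else "")
E
```

```text
pics
{'time_s': 0.0, 'qpos': array([ 1.04338409e+00,  3.00487160e-01,  1.52159541e+00,  8.05493768e-06,
        1.32070343e+00, -6.66030840e-02]), 'joint_vel': array([-4.39164916e-04,  1.41440633e-04, -2.26001652e-04,  2.29799215e-04,
       -1.88465559e-05,  7.89507309e-04]), 'tau': array([ 3.82253011e-04, -5.31804121e+01, -3.52742600e+01,  7.09018693e-02,
        2.43693794e-02, -1.24414046e-04]), 'ee_pos': array([0.24443609, 0.49239598, 0.20487146]), 'eef_rot': array([-3.14040248e+00, -8.72059853e-05,  2.68078145e+00]), 'force': array([-0.48028705, -0.33073007, -0.50280669]), 'moment': array([-0.01859568,  0.08281352, -0.00987682]), 'grip_force': 0.0, 'grip_width': 0.09345326184699734}
scene {'intrinsics': array([[566.57612748,   0.        , 310.45971317],
       [  0.        , 566.57612748, 230.86542202],
       [  0.        ,   0.        ,   1.        ]]), 'xyz': array([ 1.38672735, -0.19944294,  1.00406019]), 'attitude': array([ 0.76730564, -0.01049997,  1.37442274])}
scene panel [(array([282., 256.]), 0.85), (array([168., 216.]), 0.7), (array([457., 286.]), 0.64)] [(array([230
[... 677 characters left out ...]
9,  0.57089747]), 'attitude': array([ 1.04214686,  0.00225494, -0.12762709])}
side panel [(array([322., 306.]), 0.84), (array([372., 213.]), 0.79), (array([212., 434.]), 0.62)] [(array([126., 359., 302., 478.]), 0.91), (array([282., 273., 363., 329.]), 0.82), (array([330., 186., 409., 238.]), 0.62)]
side clamp [(array([327., 268.]), 0.86), (array([324., 245.]), 0.71)] 
side handle_pivot [(array([326., 244.]), 0.6)] 
side lever_grip [(array([320., 203.]), 0.8)] 
side foot [(array([324., 248.]), 0.41)] 
side fixture [(array([340., 303.]), 0.83)] 
side tray [(array([382., 386.]), 0.56), (array([321., 269.]), 0.35)] 
side glue [(array([427., 310.]), 0.97)] 
side jar [(array([391., 262.]), 0.57)]
```

Run:
```python
from h import *
S,D=cam("scene"),cam("side")
for n,a,b in [("panel",(282,256),(322,306)),("pan2",(168,216),(212,434)),("pan3",(457,286),(372,213)),("clamp",(334,252),(327,268)),("pivot",(343,234),(326,244)),("grip",(340,208),(320,203)),("foot",(333,241),(324,248)),("fix",(288,270),(340,303)),("tray",(198,292),(382,386)),("glue",(284,326),(427,310)),("jar",(352,308),(391,262))]:
    P=tri([(S,a),(D,b)]); print(n,P.round(3),(proj(S,P)-a).round(1),(proj(D,P)-b).round(1))
im=cv2.imread("pics/scene0.png"); cv2.imwrite("pics/sc.png",cv2.resize(im[170:350,130:400],(800,533),interpolation=cv2.INTER_CUBIC))
im=cv2.imread("pics/side0.png"); cv2.imwrite("pics/sd.png",cv2.resize(im[180:360,220:490],(800,533),interpolation=cv2.INTER_CUBIC))
```

```text
panel [ 0.512 -0.083  0.006] [-0.  0.] [-0. -0.]
pan2 [ 0.327 -0.342  0.005] [-0.   0.1] [-0.1 -0.1]
pan3 [0.684 0.281 0.01 ] [-1.   2.6] [-1.6 -1.9]
clamp [0.535 0.035 0.015] [-0.7  1.6] [-1.2 -1.5]
pivot [0.533 0.053 0.066] [-1.2  3. ] [-2.3 -2.8]
grip [0.527 0.047 0.155] [ 0.3 -1. ] [0.7 0.9]
foot [0.533 0.034 0.059] [ 0.4 -1. ] [0.7 0.9]
fix [ 0.55  -0.074 -0.   ] [ 0.4 -0.9] [0.8 0.9]
tray [ 0.58  -0.284  0.001] [-0.3  0.4] [-0.6 -0.6]
glue [ 0.706 -0.112  0.001] [-0.6  1. ] [-1. -1.]
jar [0.682 0.046 0.003] [ 0.9 -2. ] [1.5 1.6]
```

View pics/scene0.png

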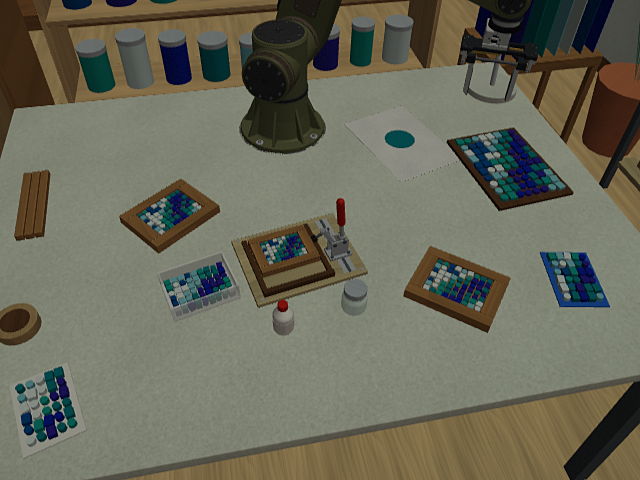

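View pics/sc.png

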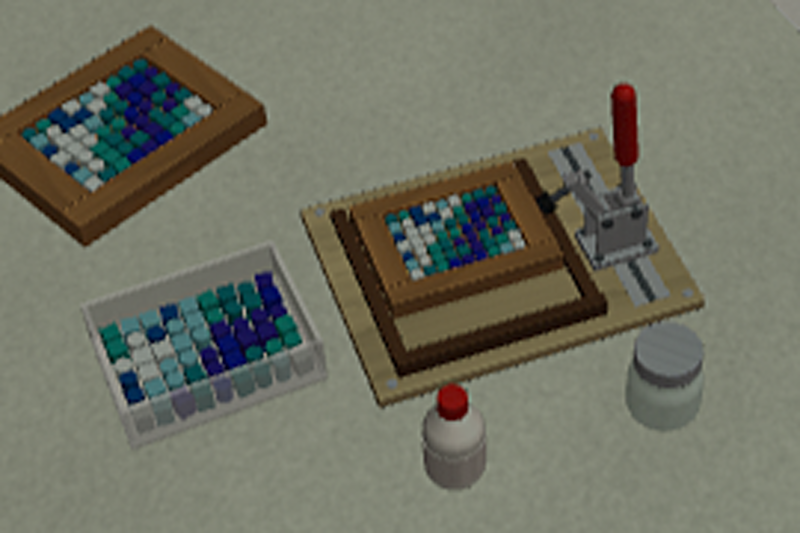

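View pics/sd.png

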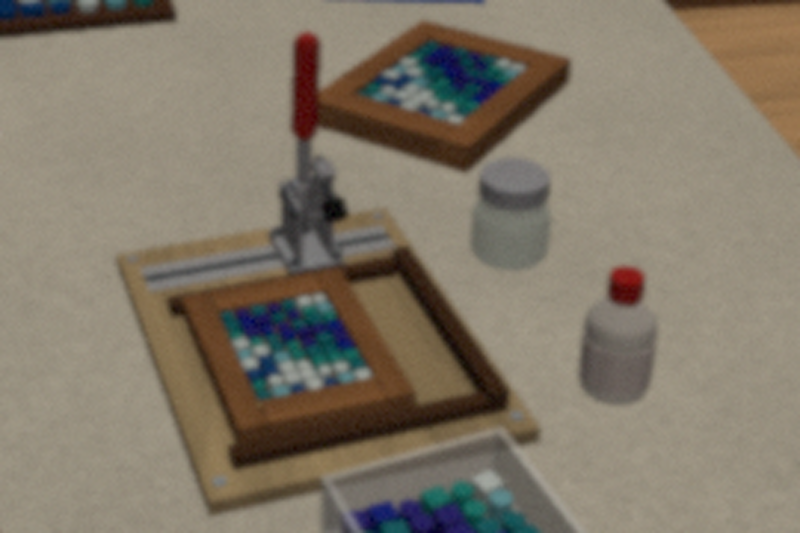

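The candidates are framed mosaics at scene pixels (282,256), (168,216), (457,286) and the large board at (510,165). The one at (282,256) is the smallest and the only one in the jig's channel. The enlarged crops confirm this, with the lever upright at (340,208). Next I fit the fixture pose from the board corners.

```bash
cat >> h.py <<'E'
def fit(l,z,x0=(0.54,-0.07,0.2)):
    from scipy.optimize import least_squares
    def P(v,p): c,s=np.cos(v[2]),np.sin(v[2]); return [v[0]+c*p[0]-s*p[1],v[1]+s*p[0]+c*p[1],z]
    f=lambda v: np.concatenate([proj(c,P(v,p))-u for c,p,u in l])
    r=least_squares(f,x0,loss='soft_l1'); return r.x,r.fun
E
python3 - <<'E'
from h import *
S,D=cam("scene"),cam("side")
k=800/270
s=lambda a,b:(a/k+130,b/k+170); d=lambda a,b:(a/k+220,b/k+180)
x0,x1,y0,y1=-.125,.08,-.104,.161
F,e=fit([(S,(x0,y0),s(301,210)),(S,(x1,y0),s(384,405)),(S,(x1,y1),s(704,303)),(S,(x0,y1),s(597,130)),
 (D,(x0,y1),d(120,258)),(D,(x0,y0),d(212,508)),(D,(x1,y0),d(537,437)),(D,(x1,y1),d(385,208))],.012)
print("fix",F,e.round(1))
h,w=.055,.07
Pn,e=fit([(S,(h,-w),s(397,301)),(S,(h,w),s(563,255)),(S,(-h,-w),s(352,208)),(S,(-h,w),s(515,165)),
 (D,(-h,w),d(183,298)),(D,(-h,-w),d(236,437)),(D,(h,-w),d(412,392)),(D,(h,w),d(340,268))],.030)
print("panel",Pn,e.round(1))
c,sn=np.cos(F[2]),np.sin(F[2]); M=np.array([[c,sn],[-sn,c]])
def tf(p): return (M@(np.array(p)[:2]-F[:2])).round(4)
print("panel in fix",tf(Pn),"clamp",tf((.535,.035)),"pivot",tf((.533,.053)),"grip",tf((.527,.047)))
for n in ("handle_pivot","lever_grip"): pass
for q,u,v,z in [("clamp",(334,252),(327,268),.012),("pivot",(343,234),(326,244),.060),("grip",(340,208),(320,203),.155)]:
    print(q,tf(onz(S,u,z)),tf(onz(D,v,z)))
o=telemetry.get_obs(); print("tcp in fix",tf(o["ee_pos"]),o["time_s"],o["eef_rot"], "yaw target",np.pi/2+F[2])
E
```

```text
fix [ 0.55102802 -0.07373068  0.18360761] [-2.   0.  -3.5 -0.9 -0.5 -0.8  0.1 -0.9 -0.6 -1.7  0.  -1.9  2.8 -3.1
  1.1 -0.6]
panel [ 0.50696384 -0.07857508  0.16952396] [-2.4  0.7 -0.1 -0.2 -1.4 -1.6 -0.7 -1.8 -0.2 -1.9  0.  -3.8  0.7 -0.7
  0.3 -1.1]
panel in fix [-0.0442  0.0033] clamp [0.0041 0.1098] pivot [0.0054 0.1279] grip [-0.0016  0.1231]
clamp [-0.002   0.1144] [0.0064 0.1078]
pivot [-0.0068  0.137 ] [0.0098 0.1251]
grip [0.0007 0.1211] [-0.002   0.1273]
tcp in fix [-0.1979  0.6128] 1.1 [-3.14154187e+00 -1.63179538e-05  2.68078165e+00] yaw target 1.754403933700204
```

Request:
{"method": "move_arm", "body": {
  "increments": [
    [0, 0, 0, 0.185],
    [0, 0, 0, 0.185],
    [0, 0, 0, 0.185],
    [0, 0, 0, 0.185],
    [0, 0, 0, 0.186],
    [-0.06, 0, 0, 0],
    [-0.06, 0, 0, 0],
    [-0.06, 0, 0, 0],
    [-0.06, 0, 0, 0],
    [-0.06, 0, 0, 0],
    [-0.06, 0, 0, 0],
    [-0.06, 0, 0, 0],
    [-0.06, 0, 0, 0],
    [-0.06, 0, 0, 0],
    [-0.06, 0, 0, 0]
  ],
  "grip": 0
}}

```text
time_s: 2.98
ee_pos: [0.3543, -0.0994, 0.2058]
eef_rot: [3.14, 0.001, 1.754]
force: [1.1, 0.3, 0.3]
grip_width: 0.0003
grip_force: 0.0
```

```bash
cat >> h.py <<'E'
F=np.array([0.551,-0.0737,0.1836])
def tf(p):
    c,s=np.cos(F[2]),np.sin(F[2]); return (np.array([[c,s],[-s,c]])@(np.array(p)[:2]-F[:2])).round(4)
E
python3 - <<'E'
from h import *
o=telemetry.get_obs(); print(o["time_s"],tf(o["ee_pos"]),o["ee_pos"],o["eef_rot"],o["force"],o["grip_width"])
im=cams.camera("wrist"); W=cam("wrist"); cv2.imwrite("pics/w1.png",im)
for q in ["panel","fixture","clamp","handle_pivot","lever_grip"]:
    print(q,[(np.round(r["centre"]),round(r["conf"],2)) for r in nets.mark_of("wrist",q)][:3])
E
```

```text
2.975 [-0.1981  0.0106] [ 0.35432512 -0.0993951   0.20584551] [3.14047246e+00 5.97328119e-04 1.75444186e+00] [1.12258019 0.31069978 0.28892093] 0.00029948844374332614
panel [(array([476., 232.]), 0.6)]
fixture []
clamp [(array([546., 109.]), 0.97)]
handle_pivot [(array([578.,  81.]), 0.75)]
lever_grip []
```

View pics/w1.png

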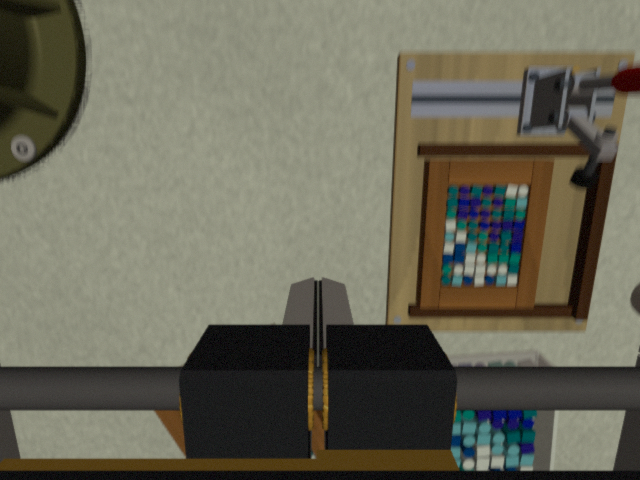

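Run:
```python
from h import *
W=cam("wrist")
x0,x1,y0,y1=-.125,.08,-.104,.161
F2,e=fit([(W,(x0,y1),(399,54)),(W,(x0,y0),(387,330)),(W,(x1,y1),(634,53)),(W,(x1,y0),(586,331))],.012)
print(F2,e.round(1))
for n,p,z in [("panel rear top",(438,232),.03),("panel rear bottom",(425,232),.012),("panel front",(540,232),.03),("clamp",(546,109),.012),("pivot",(578,81),.06),("stop inner top",(587,240),.028),("strip +y top",(500,156),.022),("strip -y",(500,307),.022)]:
    P=onz(W,p,z); c,s=np.cos(F2[2]),np.sin(F2[2]); print(n,tf(P),(np.array([[c,s],[-s,c]])@(P[:2]-F2[:2])).round(4))
cv2.imwrite("pics/w1c.png",cv2.resize(cv2.imread("pics/w1.png")[40:340,380:640],(693,600)[:2] if 0 else (520,600),interpolation=cv2.INTER_CUBIC))
```

```text
[ 0.54833069 -0.07252929  0.18844801] [-0.8 -0.8 -0.5  3.8  1.  -0.7  0.3  2.1]
panel rear top [-0.0876  0.0077] [-0.0851  0.0065]
panel rear bottom [-0.0945  0.0039] [-0.0921  0.0027]
panel front [0.0058 0.0078] [0.0082 0.0061]
clamp [0.0062 0.1163] [0.0092 0.1146]
pivot [0.0016 0.1324] [0.0047 0.1307]
stop inner top [ 0.0515 -0.0001] [ 0.0539 -0.002 ]
strip +y top [-0.0348  0.0755] [-0.032  0.074]
strip -y [-0.0187 -0.0691] [-0.0166 -0.0707]
```

View pics/w1c.png

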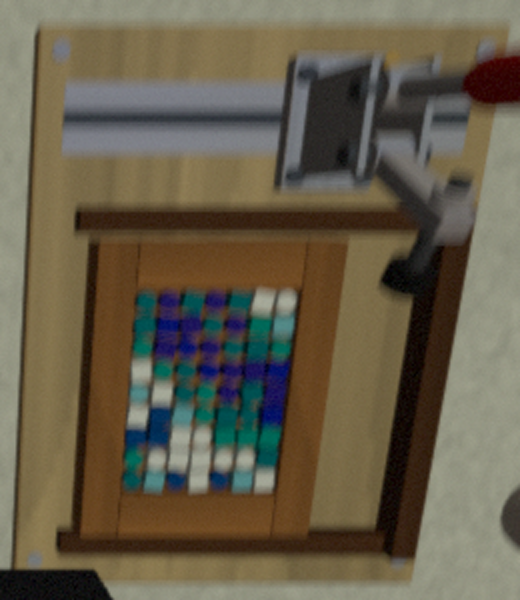

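Request:
{"method": "move_arm", "body": {
  "increments": [
    [-0.02, 0, 0.06, 0],
    [0, 0, 0.06, 0],
    [0, 0, 0.05, 0],
    [0, 0, 0.014, 0],
    [0, 0.04, 0, 0],
    [0, 0.025, 0, 0],
    [0, 0.01, 0, 0],
    [0, 0.01, 0, 0],
    [0, 0.01, 0, 0],
    [0, 0.008, 0, 0],
    [0, 0.006, 0, 0],
    [0, 0.005, 0, 0],
    [0, 0, 0, 0]
  ]
}}

```text
time_s: 4.9
ee_pos: [0.4705, -0.0958, 0.0222]
eef_rot: [3.141, 0.0, 1.755]
force: [-0.7, -0.0, 0.8]
grip_width: 0.0004
grip_force: 0.3
```

Request:
{"method": "move_arm", "body": {
  "increments": [
    [0, 0.004, 0, 0],
    [0, 0.004, 0, 0],
    [0, 0.003, 0, 0],
    [0, 0.002, 0, 0]
  ]
}}

```text
time_s: 5.4
ee_pos: [0.4829, -0.0934, 0.0221]
eef_rot: [-3.141, -0.0, 1.755]
force: [-3.9, -0.2, 2.0]
grip_width: 0.0001
grip_force: 2.2
```

Run:
```python
from h import *
o=telemetry.get_obs(); print(tf(o["ee_pos"]),o["force"])
im=cams.camera("side"); cv2.imwrite("pics/sd2.png",cv2.resize(im[180:360,220:490],(800,533),interpolation=cv2.INTER_CUBIC))
```

```text
[-0.0705 -0.0069] [-3.91673437 -0.21324358  2.02328604]
```

View pics/sd2.png

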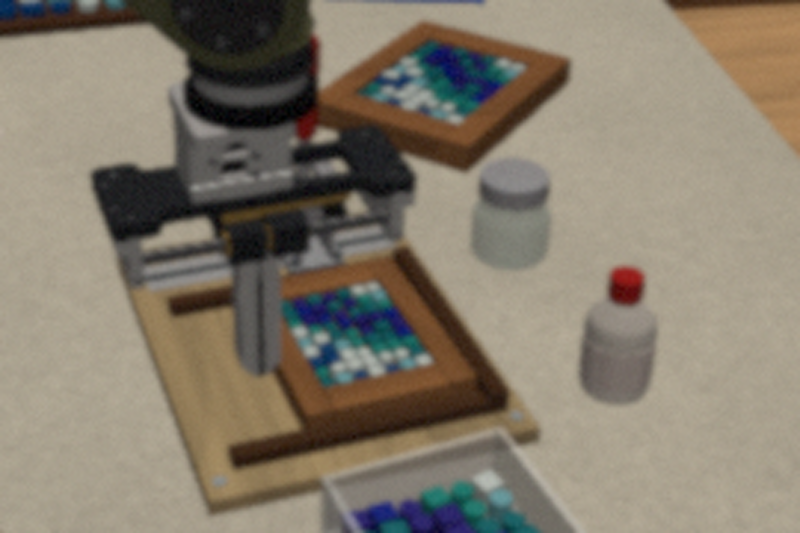

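The panel slides, with a gap still left to the stop (crop (475,390) against the stop at (500,400)). I'll keep pushing until the force rises.

Request:
{"method": "move_arm", "body": {
  "increments": [
    [0, 0.003, 0, 0],
    [0, 0.003, 0, 0],
    [0, 0.003, 0, 0],
    [0, 0, 0, 0]
  ]
}}

```text
time_s: 5.95
ee_pos: [0.4863, -0.0918, 0.0216]
eef_rot: [-3.128, -0.004, 1.755]
force: [-44.5, -5.7, 32.2]
grip_width: 0.0006
grip_force: 27.2
```

Request:
{"method": "move_arm", "body": {
  "increments": [
    [0, -0.005, 0, 0],
    [0, -0.005, 0, 0],
    [0, -0.02, 0, 0],
    [0, -0.03, 0, 0],
    [0, 0, -0.05, 0],
    [0, 0, -0.06, 0],
    [0, 0, -0.06, 0]
  ]
}}

```text
time_s: 6.82
ee_pos: [0.4328, -0.1027, 0.1944]
eef_rot: [3.14, 0.001, 1.755]
force: [0.5, -0.5, -0.7]
grip_width: 0.0002
grip_force: 0.0
```

Run:
```python
from h import *
o=telemetry.get_obs(); print(o["time_s"],tf(o["ee_pos"]),o["ee_pos"],o["force"])
im=cams.camera("wrist"); W=cam("wrist"); cv2.imwrite("pics/w2.png",im)
for n in ("wrist","side"):
  if n=="side": cams.camera(n)
  for q in ["panel","clamp","handle_pivot","lever_grip"]:
    r=nets.mark_of(n,q); z=dict(panel=.012,clamp=.012,handle_pivot=.06,lever_grip=.155)[q]
    print(n,q,[(np.round(i["centre"]),round(i["conf"],2),tf(onz(cam(n),i["centre"],z))) for i in r][:3])
```

```text
6.825 [-0.1215 -0.007 ] [ 0.43281539 -0.10273014  0.19438287] [ 0.52232829 -0.47382838 -0.69244067]
wrist panel [(array([182., 414.]), 0.87, array([-0.2615, -0.2143])), (array([449., 211.]), 0.78, array([0.0049, 0.0029])), (array([586., 280.]), 0.19, array([ 0.1456, -0.0661]))]
wrist clamp [(array([463.,  83.]), 0.76, array([0.0047, 0.1146]))]
wrist handle_pivot []
wrist lever_grip [(array([564.,  26.]), 0.69, array([-1.000e-04,  1.203e-01]))]
side panel [(array([343., 298.]), 0.79, array([0.0027, 0.0015])), (array([211., 433.]), 0.7, array([-0.27  , -0.2274])), (array([371., 212.]), 0.62, array([0.1927, 0.316 ]))]
side clamp [(array([322., 268.]), 0.58, array([-0.0031,  0.1109]))]
side handle_pivot [(array([326., 245.]), 0.75, array([0.009 , 0.1207]))]
side lever_grip [(array([320., 204.]), 0.59, array([-0.0035,  0.125 ]))]
```

View pics/w2.png

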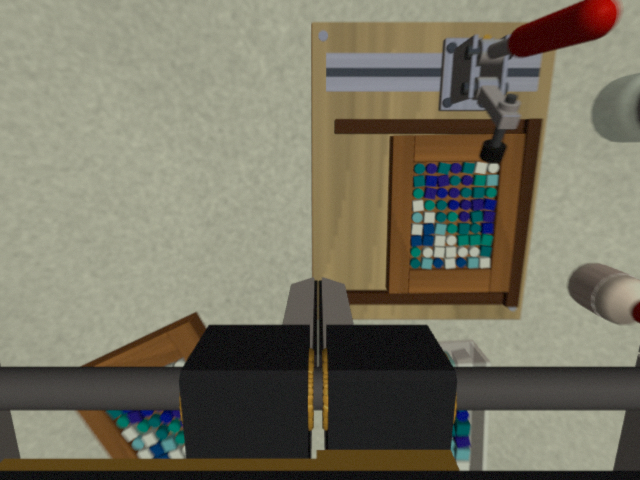

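The panel is home: its front edge (col 520, rows 140–290) meets the stop and the lever is still upright. Now I move to the panel side of the lever.

Request:
{"method": "move_arm", "body": {
  "increments": [
    [0, 0.06, 0, 0],
    [0, 0.06, 0, 0],
    [0.04, 0.004, 0, 0],
    [0.047, 0, 0, 0],
    [0, 0, 0.03, 0],
    [0, 0, 0.02, 0],
    [0, 0, 0, 0]
  ]
}}

```text
time_s: 8.2
ee_pos: [0.5379, 0.0056, 0.1405]
eef_rot: [-3.138, -0.001, 1.755]
force: [0.6, -0.9, 0.5]
grip_width: 0.0004
grip_force: 0.0
```

Run:
```python
from h import *
o=telemetry.get_obs(); print(o["time_s"],tf(o["ee_pos"]),o["ee_pos"],o["force"])
im=cams.camera("scene"); cv2.imwrite("pics/sc3.png",cv2.resize(im[110:310,200:440],(720,600),interpolation=cv2.INTER_CUBIC))
```

```text
8.2 [0.0016 0.0803] [0.53786921 0.00556821 0.14047903] [ 0.62055316 -0.87427044  0.51099209]
```

View pics/sc3.png

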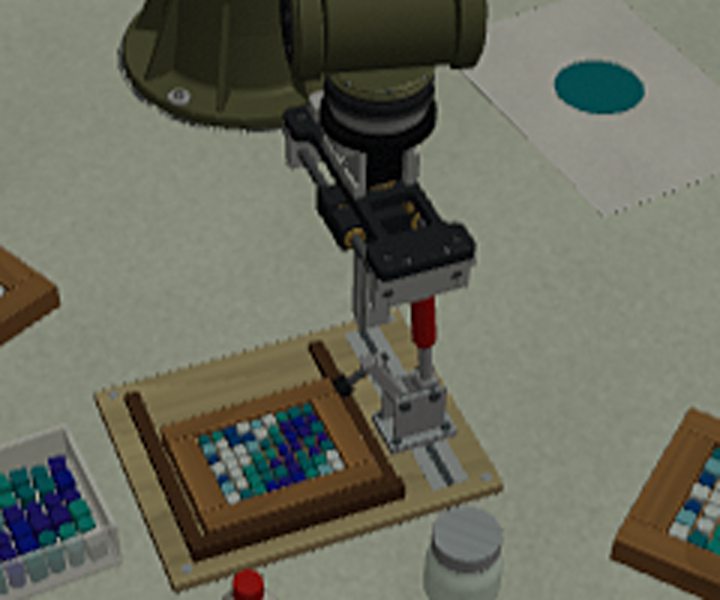

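The finger sits to the left of the red lever (crop (425,320)). Now I push the lever over along its arc.

Request:
{"method": "move_arm", "body": {
  "increments": [
    [0.015, 0, 0, 0],
    [0.015, 0, 0, 0],
    [0.013, 0, 0, 0],
    [0.0125, 0, 0, 0],
    [0.012, 0.0, 0.003, 0],
    [0.012, 0, 0.004, 0],
    [0.01, 0, 0.007, 0],
    [0.01, 0, 0.008, 0],
    [0, 0, 0, 0]
  ]
}}

```text
time_s: 9.38
ee_pos: [0.5199, 0.1042, 0.1195]
eef_rot: [-3.141, -0.0, 1.756]
force: [-0.2, 0.8, 0.4]
grip_width: 0.0004
grip_force: 0.0
```

Request:
{"method": "move_arm", "body": {
  "increments": [
    [0.008, 0, 0.01, 0],
    [0.007, 0, 0.011, 0],
    [0.005, 0, 0.012, 0],
    [0, 0, 0.004, 0],
    [0, 0, 0, 0]
  ]
}}

```text
time_s: 10.0
ee_pos: [0.5168, 0.1229, 0.0829]
eef_rot: [-3.141, -0.0, 1.755]
force: [0.6, 0.0, -0.1]
grip_width: 0.0005
grip_force: 0.0
```

Run:
```python
from h import *
o=telemetry.get_obs(); print(o["time_s"],tf(o["ee_pos"]),o["ee_pos"],o["force"])
im=cams.camera("scene"); cv2.imwrite("pics/sc4.png",cv2.resize(im[110:310,200:440],(720,600),interpolation=cv2.INTER_CUBIC))
```

```text
10.0 [0.0022 0.1995] [0.51676004 0.12286238 0.08292329] [ 6.24086504e-01  6.93680067e-05 -6.15771190e-02]
```

View pics/sc4.png

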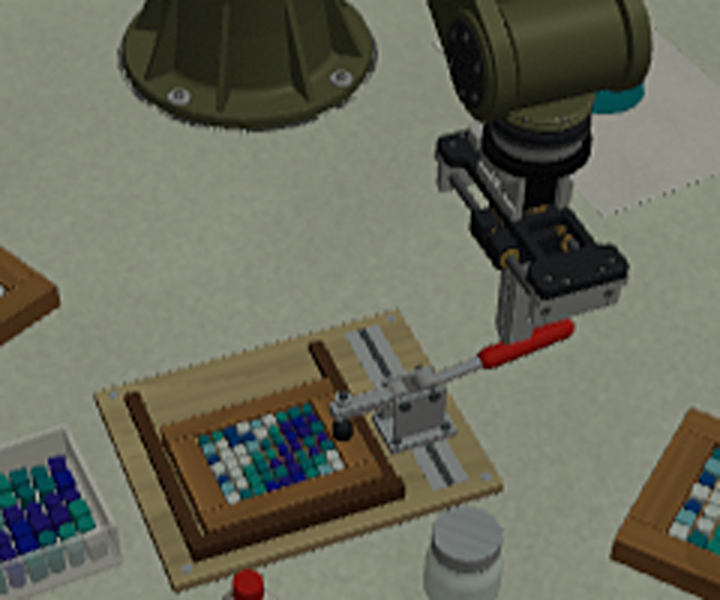

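The lever is over (grip at crop (530,345)) and the foot is on the frame at (343,425). I retract straight up and check before handing in.

Request:
{"method": "move_arm", "body": {
  "increments": [
    [0, 0, -0.03, 0],
    [0, 0, -0.05, 0],
    [0, 0, -0.05, 0],
    [0, 0, 0, 0],
    [0, 0, 0, 0],
    [0, 0, 0, 0]
  ]
}}

```text
time_s: 10.8
ee_pos: [0.5163, 0.1228, 0.2118]
eef_rot: [-3.139, -0.0, 1.755]
force: [-0.4, -0.2, 0.2]
grip_width: 0.0006
grip_force: 0.0
```

Run:
```python
from h import *
l={}
for n in ("scene","side"):
  cams.camera(n)
  for q in ["panel","lever_grip","handle_pivot"]:
    r=nets.mark_of(n,q); l.setdefault(q,[]).append([(np.round(i["centre"]),round(i["conf"],2)) for i in r][:2])
print(l)
S,D=cam("scene"),cam("side")
c,s=np.cos(F[2]),np.sin(F[2])
for th in (1.1,1.4,1.5):
    p=th-.087; y=.127+.095*np.sin(p); z=.06+.095*np.cos(p); P=[F[0]+c*.002-s*y,F[1]+s*.002+c*y,z]; print(th,proj(S,P),proj(D,P))
print("home",proj(S,[*F[:2],.012]),proj(D,[*F[:2],.012]))
```

```text
{'panel': [[(array([288., 265.]), 0.84), (array([172., 217.]), 0.65)], [(array([342., 300.]), 0.72), (array([213., 432.]), 0.6)]], 'lever_grip': [[(array([379., 223.]), 0.86), (array([342., 236.]), 0.64)], [(array([307., 214.]), 0.61)]], 'handle_pivot': [[(array([345., 235.]), 0.82)], [(array([323., 243.]), 0.78)]]}
1.1 [374.2469352  213.11618158] [310.65701411 205.84283985]
1.4 [377.60697053 219.99831189] [309.38528422 214.30573359]
1.5 [377.9817867  222.62403466] [309.20620174 217.64749374]
home [288.59909228 266.05079911] [341.52024164 298.62394067]
```

Both checks agree with the goal: the lever grip is where a locked lever should be (about 1.5 rad) and the panel is at home.

```bash
python3 -c "
from station import hand_in
print(hand_in())"
```

```text
the job is handed in; nothing more can be done
None
```

I pushed the panel home against the end stop and snapped the lever into lock with the foot down on the frame, then handed the job in. The cameras agreed on the panel and lever, but I couldn't measure the foot's pressing force, and the hand-in gave no verdict.

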